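# Draw the trapped key out of the clamping block

## Robot

A 6-joint arm with a two-finger parallel gripper is mounted at the origin on the work surface. World frame = base frame: x ahead of the robot, y to its left, z up, the work surface at z = 0. Lengths are in m, angles in degrees, forces in N, time in s.
With the tool pointing down it reaches from about 0.375 to 0.9 m from the base axis. Payload 3.1 kg.
Tool frame: the origin (TCP) lies midway between the tips of the shut fingers; the grasp point (between the pads) lies 19 mm behind it; z points along the fingers, y is the line along which they close (so a half turn about z gives the same grasp; the last joint's range is limited). The gripper opens to 87 mm and grips with 3 to 60 N. Pads are 19 mm wide; open, the fingers measure 117 mm over their backs; the gripper's body (75 mm by 190 mm) begins 51 mm behind the grasp point.
Start: joints at [53.027, 30.224, 82.088, -0, 67.689, -10.227], TCP at [0.281, 0.558, 0.223] pointing down, gripper open.
Joint ranges: [-176.69, 176.69], [-43.24, 126.21], [12.49, 139.97], [-82, 262], [0, 151.66], [-163.58, 163.58]. Speed limits (degrees/s): [159.86, 159.86, 180, 180, 180, 180].

## Interface

Orientations are given as a 3x3 rotation matrix whose columns are the frame's x, y, z axes.
In Python, from rig import bot, job, status, capture gives the robot as it stands (bot), with the cameras as plain functions, the job (job) and the readings (status).
- The arm moves only by the tool tcp_steps, called after "Emit:" by a JSON object that holds its "name" and its "arguments", one argument or row to a line. Schema: {"type":"object","properties":{"ticks":{"type":"array","items":{"type":"number"},"minItems":7,"maxItems":140},"only":{"type":"string"},"quiet":{"type":"boolean"},"lines":{"type":"string"}},"required":["ticks"],"additionalProperties":false}. ticks is one flat list of numbers that holds 1 to 20 rows one after another, with no inner brackets; each row has 7 numbers: dx, dy, dz in normalised numbers (1 is 1 m), then a rotation vector rx, ry, rz in normalised numbers (1 is 180 degrees), then the opening from 0.0 (shut) to 1.0 (fully open); each row is the pose to reach, as a shift and turn from the pose commanded when the call began, along the tool's axes at that moment; what a row does not reach only later rows make up. A row lasts 1/10 s, in which the tool goes at most 0.05 m and 8.59 degrees, less where a joint would pass 70% of its speed; a pose out of reach is approached as far as the arm can. The fingers move at their own pace and stop on an object; the grip force is fixed at half the most. Time passes only in rows, so rows that do not move let the fingers close. The tool returns the time, the measured TCP pose, the force, the opening and the grip force at its end. only (a regular expression) keeps the lines of the reply that match it, lines (a string "A,B") keeps lines A to B, and quiet returns only ok. Input that does not fit is refused with a message, and nothing moves.
- status.read_state(): the state, without advancing time (a new reading comes with each control period).
- capture(name): name is "side" or "top" or "wrist"; returns a dict with "color" (400x640x3 uint8, red, green, blue), "K" (3x3 intrinsics, pixels), "view" (4x4, takes a point from world to camera coordinates); the wrist camera has in their place "mount" (4x4, takes a point from camera to tool coordinates, whose origin is the TCP and whose axes are the flange's). Camera axes: x right, y up, looking along -z (the intrinsics and any distortion apply to the point x, -y, -z); pixel columns grow to the right and rows downward; lengths in m; the calibration is good to about 2 mm. A picture is of the moment at which its call begins: read the wrist's pose just before it. There is no depth.
- job.hand_in(): hands the job in; it is judged then, once.
The state is a dict: "time_s": time; "joint_positions": joint angles; "qvel": joint speeds; "tau": joint torques, N m; "position": TCP position; "tcp_rot": TCP orientation; "force": force on the tool from outside, world axes, zero at the start; "moment": the same for the moment, N m; "opening": opening from 0.0 (shut) to 1.0 (fully open); "grasp_force": force on a finger pad.
Only numpy, scipy, OpenCV 4.12 (cv2) and the standard library are available. Lean on these libraries where they do the work, as an engineer would, in place of code of your own. Each camera call takes 0.05 s, during which the arm holds its last target. There are 200 camera calls.

## Task

A square steel key is stuck at the bottom of one of the two grooves of the clamping block on the chasing bench. Take the hooked pick from its rest, reach its bent tip down into the groove behind the key and drag the key out of the open end until it lies wholly out of the groove on the block's ledge, then lay the pick back on the rest where you found it. Do not touch the key with the gripper, and leave the loose nut in the other groove where it lies.

Things in the scene. Friction and masses are not known exactly. Their poses are not given: they have to be found in the camera images.
- hook_pick: Loose hooked pick, 0.22 kg: square handle 130 x 22 x 22 mm, then a 7 mm round shank bent down at its end. Origin: handle centre; x to the shank, z up. Bent part at x 150, its end at z -78.5 mm; balance at x 28. Lies level on two crossbars of a wooden rest; handle free at x -25 to 30, both sides and 78 mm below. The straight pick (not wanted) lies in the other lane, 92 mm or more aside.
- key: Loose steel key: plain square bar 50 x 16 x 16 mm, 0.1 kg, lying along the floor of one of the block's two grooves (which one varies), at least 25 mm from the groove's closed end. Origin: centre of its underside; x along its length, z up.
- block: Fixed dark iron block. Origin on the bench, z up, x along the grooves. Two grooves 20 mm wide, open on top, centre lines y +30 and -30, floor z 10, sides up to z 40 (bolts to 46 at x 85), from the open end x -80 to the closed end x 85. A ledge, level with the groove floors (z 10), goes on in front from x -80 to -185, y -60 to 60, with a rim to z 16 on its front and two sides. All mm.
- nut: Loose steel hexagon nut, 20 mm over its corners, 10 mm high, 20 g, lying in the other groove; a bystander to be left there. Origin: centre of its underside.

How it is judged (in metres and radians):
On the way, in this order (a step that is already met when the one before it is completed fails the run):
1. the hooked pick pulls on the key while the key is still in the groove (contact force between hook_pick and key above 0.05 N and x of key in the frame of block above -0.09 m).
2. the key is wholly out of the groove, on the ledge (x of key in the frame of block between -0.19 and -0.103 m and y of key in the frame of block between -0.065 and 0.065 m and z of key in the frame of block below 0.035 m), for 0.2 s.
At the end, for the whole second after the job is handed in: Key at rest on the ledge, wholly out of the groove (in the block's frame x -103 to -190 mm, y within 65 mm, under 35 mm up); hooked pick at rest on its rest, level within 10 degrees, its handle centre within 30 mm of its start; nut within 20 mm of its start (all of step 2 and linear speed of each of key, hook_pick below 0.02 m/s and distance of hook_pick from where it was at the start of the episode below 0.03 m and angle between hook_pick's own z axis and vertical below 0.17 rad and distance of nut from where it was at the start of the episode below 0.02 m); the robot touches nothing.
It fails at once if the gripper's fingers press on the key (contact force between the fingers and key above 1 N).
It fails at once if the nut is moved more than 20 mm (distance of nut from where it was at the start of the episode above 0.02 m).
It also fails if it takes over 46 s, if anything falls off the work surface, if the arm or the gripper's body presses on something with over 40 N, if the wrist force passes 120 N, or if a joint passes its speed limit or range.

## Working session

There is one attempt and no reset: what is moved stays moved. The work goes in short steps, Python scripts to look and compute and a tool call to move; the robot and the scene stay as the last step left them, time stands still between calls to the robot, and variables do not carry over. Pictures are saved under pics/ and viewed, at most 10 in all, crops included, and the job is handed in when it is done.

```bash
ls; mkdir -p pics
```

Run:
```python
from rig import bot, job, status, capture
import cv2,numpy as np
s=status.read_state();print(s)
for n in("side","top","wrist"):
    c=capture(n);cv2.imwrite(f"pics/{n}0.png",c["color"][:,:,::-1]);np.savez(f"pics/{n}0.npz",**c)
    print({k:np.round(v,4).tolist() for k,v in c.items() if k!="color"})
```

```text
pics
rig.py
{'time_s': 0.0, 'joint_positions': array([ 5.30257921e+01,  3.02801031e+01,  8.21560226e+01, -8.03137513e-04,
        6.76884895e+01, -1.02294646e+01]), 'qvel': array([-0.08776342, -0.08755582, -0.01620649,  0.03369458, -0.00127428,
       -0.03046083]), 'tau': array([ 3.82306353e-04, -4.40041637e+01, -1.76591045e+01,  6.34381687e-02,
        5.82315295e-02, -1.49504476e-04]), 'position': array([0.28081394, 0.55754765, 0.22156146]), 'tcp_rot': array([[-8.93022393e-01,  4.50010358e-01, -1.29777155e-03],
       [ 4.50012074e-01,  8.93020765e-01, -1.74537595e-03],
       [ 3.73499689e-04, -2.14267268e-03, -9.99997635e-01]]), 'force': array([-0.00704497, -0.3580986 ,  0.74646248]), 'moment': array([-0.0393653 ,  0.00061101, -0.0158841 ]), 'grasp_force': 0.0, 'opening': 1.0003095634562853}
{'K': [[413.1398, 0.0, 320.8782], [0.0, 413.1398, 204.2903], [0.0, 0.0, 1.0]], 'view': [[-0.6867, -0.7269, -0.0091, 0.3687], [0.5487, -0.5265, 0.6494, -0.3836], [-0.4768, 0.4409, 0.7604, -0.5428], [0.0, 0.0, 0.0, 1.0]]}
{'K': [[437.8479, 0.0, 322.3292], [0.0, 437.8479, 201.5979], [0.0, 0.0, 1.0]], 'view': [[-0.0283, -0.9996, -0.0022, -0.0058], [0.9964, -0.0284, 0.0802, -0.5289], [-0.0802, 0.0001, 0.9968, -0.8171], [0.0, 0.0, 0.0, 1.0]]}
{'K': [[311.2504, 0.0, 321.6278], [0.0, 311.2504, 200.3657], [0.0, 0.0, 1.0]], 'mount': [[0.0003, 0.9522, 0.3055, 0.0844], [1.0, -0.0003, 0.0002, -0.0007], [0.0003, 0.3055, -0.9522, -0.1617], [0.0, 0.0, 0.0, 1.0]]}
```

View pics/top0.png

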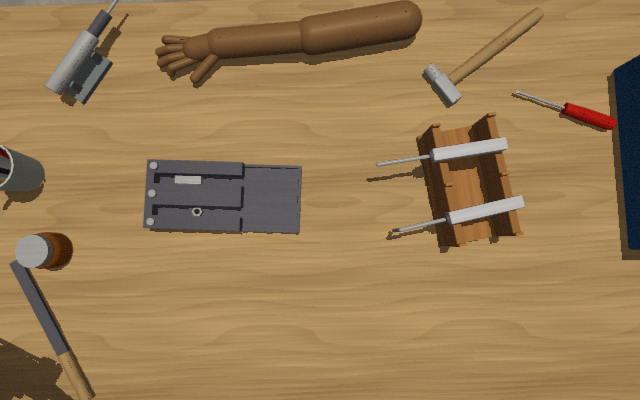

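View pics/side0.png

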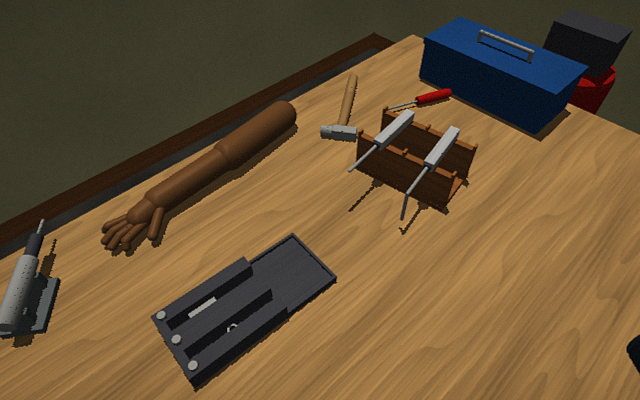

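The robot-side pick (lower in top view, shank end near (392,232)) appears to be the hooked one. The key is at (188,180) in the far groove and the nut is at (197,211). I'll zoom in for accurate pixels.

Run:
```python
import cv2,numpy as np
t=cv2.imread("pics/top0.png");s=cv2.imread("pics/side0.png")
r=lambda a,x,y,w,h,k:cv2.resize(a[y:y+h,x:x+w],None,fx=k,fy=k,interpolation=cv2.INTER_CUBIC)
cv2.imwrite("pics/z1.png",np.vstack([r(t,140,155,165,85,4)*1,r(t,365,180,165,65,4)]))
cv2.imwrite("pics/z2.png",r(s,340,100,140,145,4))
```

```text
(no output)
```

View pics/z1.png

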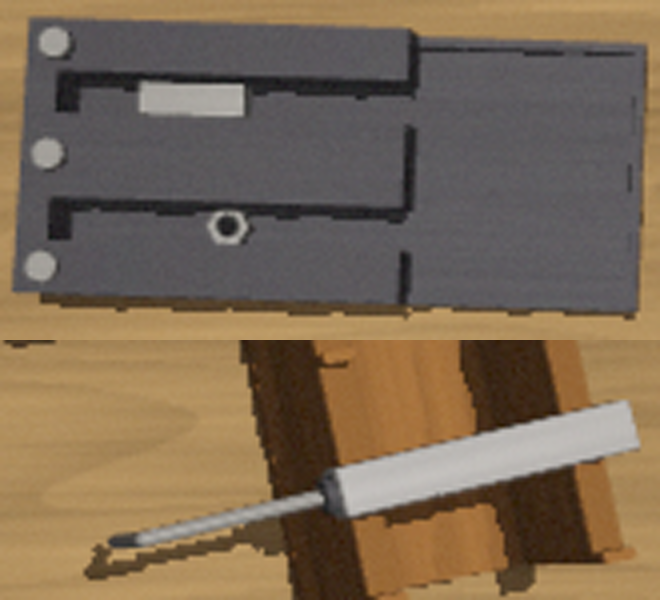

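View pics/z2.png

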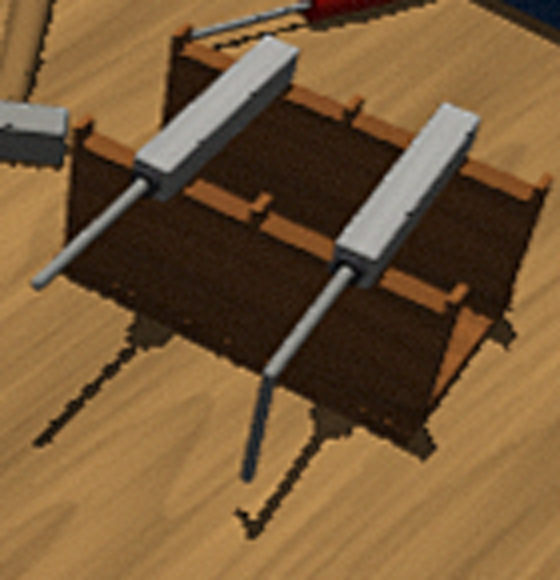

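Create h.py:
```python
import numpy as np
from scipy.optimize import least_squares
C={n:np.load(f"pics/{n}0.npz") for n in("top","side")}
def proj(n,P):
    c=C[n];q=np.atleast_2d(P)@c["view"][:3,:3].T+c["view"][:3,3]
    q=q*[1,-1,-1];q=q@c["K"].T;return q[:,:2]/q[:,2:]
def W(p,L):
    c,s=np.cos(p[3]),np.sin(p[3]);return np.array(L)@np.array([[c,-s,0],[s,c,0],[0,0,1]]).T/1+np.array(p[:3])
def fit(F,p0,free):
    p0=np.array(p0,float)
    def full(q): p=p0.copy();p[free]=q;return p
    def r(q):
        p=full(q);return np.concatenate([(proj(n,W(p,np.array(l)/1000.))[0]-px) for n,l,px in F])
    o=least_squares(r,p0[free],loss="soft_l1");p=full(o.x)
    print(np.round(p[:3],4),np.degrees(p[3]).round(2));print(np.round(r(o.x).reshape(-1,2),1).tolist());return p
Z=lambda u,v:np.array([140+u/4,155+v/4])-.4
Y=lambda u,v:np.array([365+u/4,180+(v-340)/4])-.4
S=lambda u,v:np.array([340+u/4,100+v/4])-.4
```

Run:
```python
from h import *
for n in C: print(n,-C[n]["view"][:3,:3].T@C[n]["view"][:3,3])
F=[("top",(-65,-11,11),Y(629,401)),("top",(-65,11,11),Y(638,449)),("top",(65,-11,11),Y(333,473)),("top",(65,11,11),Y(345,516)),
("side",(-65,-11,11),S(444,103)),("side",(-65,11,11),S(480,120)),("side",(65,-11,11),S(338,240)),("side",(65,11,11),S(372,258)),
("side",(150,0,0),S(268,378)),("side",(150,0,-78.5),S(247,478))]
p=fit(F,[.5,-.3,.1,1.6],[0,1,2,3])
B=[("top",(85,y,46),Z(u,v)) for y,u,v in((-50,54,42),(0,47,153),(50,40,266))]
B+=[("top",(-185,-60,16),Z(646,44)),("top",(-185,60,16),Z(638,314)),("top",(-80,-60,40),Z(409,29)),("top",(-80,60,40),Z(400,303)),
("side",(-185,60,16),np.array([336,279])),("side",(-185,-60,16),np.array([293,235]))]
b=fit(B,[.55,.2,0,1.6],[0,1,3])
K=[("top",(x,y,16),Z(u,v)) for x,y,u,v in((25,-8,140,83),(-25,-8,244,85),(-25,8,245,116),(25,8,139,113))]
k=fit(K,[.6,.25,.01,b[3]],[0,1,3])
c,s=np.cos(b[3]),np.sin(b[3]);print("key in block",np.array([[c,s],[-s,c]])@(k-b)[:2])
n=fit([("top",(0,0,10),Z(228,227))],[.6,.25,.01,0],[0,1]);print("nut in block",np.array([[c,s],[-s,c]])@(n-b)[:2])
np.savez("poses.npz",p=p,b=b,k=k)
```

```text
top [ 0.46121713 -0.02071385  0.85691165]
side [0.20483379 0.30533499 0.66522857]
[ 0.4993 -0.2999  0.1008] 101.73
[[-0.2, -0.2], [1.0, 0.3], [0.1, -0.6], [0.3, 1.2], [-0.6, -0.4], [0.4, -0.8], [-1.5, 0.7], [0.6, 0.7], [-0.0, -0.6], [-0.7, 1.0]]
[0.545 0.211 0.   ] 85.84
[[1.0, 1.6], [0.7, 0.4], [0.4, -1.1], [-1.8, 4.5], [-2.9, -1.0], [1.1, 3.9], [-0.5, -0.9], [-2.8, -2.0], [0.3, 0.4]]
[0.578  0.2356 0.01  ] 87.28
[[0.1, -0.3], [0.2, -0.3], [-0.4, 0.2], [0.0, 0.5]]
key in block [ 0.0269361  -0.03113196]
[0.5167 0.2204 0.01  ] 0.0
[[-0.0, 0.0]]
nut in block [0.00734712 0.02889366]
```

Run:
```python
from h import *
P=dict(np.load("poses.npz"))
def r(q):
    x,y,a,w,bs,xf=q;p=[x,y,0,a];out=[]
    for l,px in [((85,-bs,46),Z(54,42)),((85,0,46),Z(47,153)),((85,bs,46),Z(40,266)),((xf,-w,16),Z(646,44)),((xf,w,16),Z(638,314)),
     ((-80,-w,40),Z(409,29)),((-80,w,40),Z(400,303)),((-80,-20,40),Z(404,125)),((-80,20,40),Z(402,213)),((-80,40,40),Z(400,251))]:
        out.append(proj("top",W(p,np.array(l)/1000.))[0]-px)
    return np.concatenate(out)
o=least_squares(r,[.55,.2,1.5,60,50,-185],x_scale=[.01,.01,.01,1,1,1],loss="soft_l1");print(o.x,np.degrees(o.x[2]));print(r(o.x).reshape(-1,2).round(1).tolist())
b=np.array([o.x[0],o.x[1],0,o.x[2]]);c,s=np.cos(b[3]),np.sin(b[3]);k=P["k"]
print("key in block",np.array([[c,s],[-s,c]])@(k-b)[:2])
P["b"]=b;np.savez("poses.npz",**P)
from rig import bot, job, status, capture
st=status.read_state();R=st["tcp_rot"];p=P["p"];print("pick",p)
# grasp at handle x=+5? tool y perpendicular to pick axis
a=p[3];ex=np.array([np.cos(a),np.sin(a),0]);
print("x axis tool ang",np.degrees(np.arctan2(R[1,0],R[0,0])))
tgt=p[:3]+.020*ex;print("grasp",tgt,"shift tool",R.T@(tgt-[0,0,.019]-st["position"]))
```

```text
[   0.54636447    0.21208428    1.51098842   64.89479351   52.42060193
 -190.55949585] 86.57325945119442
[[0.1, 0.1], [0.1, 0.2], [0.0, 0.1], [0.2, 0.2], [-0.2, -0.3], [0.2, 0.1], [-0.7, 0.5], [0.4, -0.3], [-0.1, -1.1], [-0.1, 0.1]]
key in block [ 0.02537939 -0.03017246]
pick [ 0.49934665 -0.29991425  0.10083121  1.77546649]
x axis tool ang 153.25650780922254
grasp [ 0.49528177 -0.28033169  0.10083121] shift tool [-0.56860485 -0.65166684  0.14088143]
```

The hooked pick is the robot-side one, with its bend at (407,194) in the side view, and the fits are consistent to under 1 px. The key sits at block (25,-30) mm and the nut is in the other groove. Next I move above the handle and turn to line up with it.

Units first: turns go in shares of 180 degrees. So 51.5 degrees / 180 = 0.2861.

Emit:
{"name": "tcp_steps", "arguments": {
  "ticks": [-0.05,-0.06,0.01,0,0,0.0444,1,-0.57,-0.653,0.02,0,0,0.2861,1,-0.57,-0.653,0.02,0,0,0.2861,1,-0.57,-0.653,0.02,0,0,0.2861,1,-0.57,-0.653,0.02,0,0,0.2861,1,-0.57,-0.653,0.02,0,0,0.2861,1,-0.57,-0.653,0.02,0,0,0.2861,1,-0.57,-0.653,0.02,0,0,0.2861,1,-0.57,-0.653,0.02,0,0,0.2861,1,-0.57,-0.653,0.02,0,0,0.2861,1,-0.57,-0.653,0.02,0,0,0.2861,1,-0.57,-0.653,0.02,0,0,0.2861,1,-0.57,-0.653,0.02,0,0,0.2861,1,-0.57,-0.653,0.02,0,0,0.2861,1,-0.57,-0.653,0.02,0,0,0.2861,1,-0.57,-0.653,0.02,0,0,0.2861,1,-0.57,-0.653,0.02,0,0,0.2861,1,-0.57,-0.653,0.02,0,0,0.2861,1,-0.57,-0.653,0.02,0,0,0.2861,1,-0.57,-0.653,0.02,0,0,0.2861,1]
}}

```text
time_s: 2.15
position: [0.4954, -0.2801, 0.2019]
tcp_rot: [[-0.203, 0.979, -0.002], [0.979, 0.203, 0.002], [0.003, -0.001, -1.0]]
force: [0.4, 0.6, 0.3]
opening: 0.997
grasp_force: 0.0
```

Emit:
{"name": "tcp_steps", "arguments": {
  "ticks": [0,0,0,0,0,0,1,0,0,0,0,0,0,1,0,0,0,0,0,0,1]
}}

```text
time_s: 2.45
position: [0.4963, -0.2801, 0.2028]
tcp_rot: [[-0.205, 0.979, -0.0], [0.979, 0.205, 0.0], [0.0, -0.0, -1.0]]
force: [-0.0, 0.4, -0.5]
opening: 1.0
grasp_force: 0.0
```

Create st.py:
```python
from h import *
from rig import bot, job, status, capture
P=np.load("poses.npz");st=status.read_state();R=st["tcp_rot"];p=P["p"]
print(st["time_s"],st["position"],"yaw",np.degrees(np.arctan2(R[1,0],R[0,0])),"Rz",R[:,2],"F",st["force"],"open",st["opening"],st["grasp_force"])
```

Run:
```python
from st import *
c=capture("wrist");import cv2
R=st["tcp_rot"];T=np.eye(4);T[:3,:3]=R;T[:3,3]=st["position"]
V=np.linalg.inv(T@c["mount"]);img=c["color"][:,:,::-1].copy()
L=np.array([(-65,-11,11),(-65,11,11),(65,11,11),(65,-11,11),(65,0,0),(150,0,0),(150,0,-78.5)])/1000
q=W(p,L)@V[:3,:3].T+V[:3,3];q=q*[1,-1,-1]@c["K"].T;q=q[:,:2]/q[:,2:]
cv2.polylines(img,[q.astype(int)[:,None]],False,(0,0,255),1);cv2.imwrite("pics/w1.png",img)
tgt=W(p,[[.018,0,-.019]])[0];print("shift",R.T@(tgt-st["position"]))
```

```text
2.45 [ 0.4962804  -0.28007773  0.20278717] yaw 101.84949559407352 Rz [-1.99503100e-04  2.67562763e-04 -9.99999944e-01] F [-0.0143761   0.3978641  -0.52695168] open 1.000187056117982 0.0
shift [-0.00208011 -0.00101681  0.12095548]
```

View pics/w1.png

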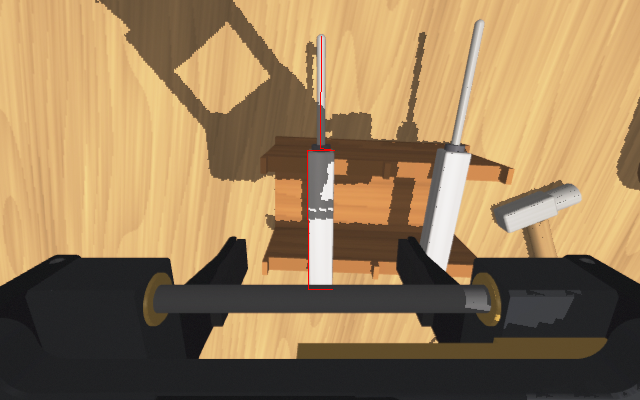

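The wrist view agrees with the model: the overlay lies on the handle, columns 308–333. The straight pick at column ~450 will clear the fingers if I narrow the opening. I descend and grip.

Emit:
{"name": "tcp_steps", "arguments": {
  "ticks": [-0.002,-0.001,0.03,0,0,0,0.6,-0.002,-0.001,0.06,0,0,0,0.6,-0.002,-0.001,0.085,0,0,0,0.6,-0.002,-0.001,0.1,0,0,0,0.6,-0.002,-0.001,0.11,0,0,0,0.6,-0.002,-0.001,0.121,0,0,0,0.6,-0.002,-0.001,0.121,0,0,0,0.6,-0.002,-0.001,0.121,0,0,0,0,-0.002,-0.001,0.121,0,0,0,0,-0.002,-0.001,0.121,0,0,0,0,-0.002,-0.001,0.121,0,0,0,0,-0.002,-0.001,0.121,0,0,0,0,-0.002,-0.001,0.121,0,0,0,0,-0.002,-0.001,0.121,0,0,0,0,-0.002,-0.001,0.121,0,0,0,0]
}}

```text
time_s: 4.0
position: [0.496, -0.2838, 0.082]
tcp_rot: [[-0.204, 0.979, 0.001], [0.979, 0.204, -0.0], [-0.001, 0.0, -1.0]]
force: [-0.4, 0.9, 3.8]
opening: 0.251
grasp_force: 30.0
```

```bash
python3 st.py
```

```text
4.0 [ 0.49600878 -0.28383615  0.08195371] yaw 101.752755634843 Rz [ 5.32468938e-04 -4.20152912e-04 -9.99999770e-01] F [-0.41096585  0.91586637  3.78676918] open 0.25111924173963646 29.999720323830843
```

Emit:
{"name": "tcp_steps", "arguments": {
  "ticks": [0,0,-0.02,0,0,0,0,0,0,-0.05,0,0,0,0,0,0,-0.09,0,0,0,0,0,0,-0.12,0,0,0,0,0,0,-0.12,0,0,0,0,0,0,-0.12,0,0,0,0,0,0,-0.12,0,0,0,0]
}}

```text
time_s: 4.7
position: [0.4945, -0.2826, 0.1996]
tcp_rot: [[-0.204, 0.979, -0.003], [0.979, 0.204, 0.003], [0.003, -0.003, -1.0]]
force: [0.7, 0.6, -2.7]
opening: 0.244
grasp_force: 30.0
```

Create plan.py:
```python
from st import *
import sys
Rg=np.array([[-.204,.979,0],[.979,.204,0],[0,0,-1.]]);pg=np.array([.4960,-.2838,.0820])
u=np.radians(101.75);Rg=np.array([[np.cos(u),np.sin(u),0],[np.sin(u),-np.cos(u),0],[0,0,-1]])
hook=Rg.T@(W(p,[[.150,0,-.0785]])[0]-pg) # tip in tool
yawpick=np.degrees(p[3])-101.75
b=P["b"]
def goto(hx,hy,hz):
    tip=W(b,[[hx,hy,hz]])[0];yaw=np.degrees(b[3])-yawpick;v=np.radians(yaw)
    Rt=np.array([[np.cos(v),np.sin(v),0],[np.sin(v),-np.cos(v),0],[0,0,-1]])
    pos=tip-Rt@hook;d=R.T@(pos-st["position"])
    print("hook",hook.round(4),"target",pos.round(4),"yaw",yaw.round(2),"shift",d.round(4),"tool rz",(np.degrees(np.arctan2(R[1,0],R[0,0]))-yaw).round(2))
    t=R@hook+st["position"]-np.array(b[:3]);c,s=np.cos(b[3]),np.sin(b[3]);print("tip now in block",(np.array([[c,s,0],[-s,c,0],[0,0,1]])@t).round(4))
goto(*[float(a) for a in sys.argv[1:4]])
```

```bash
python3 plan.py 0.064 -0.030 0.09
```

```text
4.7 [ 0.49452528 -0.28264772  0.19958985] yaw 101.75299989188511 Rz [-0.00331933  0.00279589 -0.99999058] F [ 0.7118819   0.6499084  -2.73424102] open 0.24441479651295836 29.999138116836548
hook [1.335e-01 1.000e-04 5.970e-02] target [0.5722 0.1409 0.1497] yaw 86.6 shift [0.3987 0.1624 0.0508] tool rz 15.16
tip now in block [-0.3679  0.0573  0.1404]
```

In the tool's units: 15.2 degrees / 180 = 0.0844.

Emit:
{"name": "tcp_steps", "arguments": {
  "ticks": [0.01,0.004,0,0,0,0.0028,0,0.03,0.012,0,0,0,0.0067,0,0.06,0.024,0,0,0,0.0128,0,0.095,0.039,0,0,0,0.02,0,0.13,0.053,0,0,0,0.0278,0,0.165,0.067,0,0,0,0.035,0,0.2,0.081,0,0,0,0.0422,0,0.235,0.096,0,0,0,0.05,0,0.27,0.11,0,0,0,0.0572,0,0.305,0.124,0,0,0,0.0644,0,0.34,0.138,0,0,0,0.0722,0,0.37,0.15,0,0,0,0.0783,0,0.39,0.158,0,0,0,0.0828,0,0.398,0.162,0,0,0,0.0844,0,0.398,0.162,0,0,0,0.0844,0,0.398,0.162,0,0,0,0.0844,0,0.398,0.162,0,0,0,0.0844,0]
}}

```text
time_s: 6.4
position: [0.573, 0.1378, 0.2012]
tcp_rot: [[0.061, 0.998, -0.001], [0.998, -0.061, -0.0], [-0.001, -0.001, -1.0]]
force: [-0.0, -0.6, -1.4]
opening: 0.255
grasp_force: 30.0
```

```bash
python3 plan.py 0.064 -0.030 0.09
```

Run:
```python
from st import *
import cv2
o=[]
for n in("top","side"):
    c=capture(n);cv2.imwrite(f"pics/{n}1.png",c["color"][:,:,::-1]);a=c["color"][:,:,::-1]
    x,y=(110,130) if n=="top" else(130,190)
    o.append(cv2.resize(a[y:y+150,x:x+200],None,fx=3,fy=3,interpolation=2)[:,:400] if 0 else cv2.resize(a[y:y+150,x:x+200],None,fx=2,fy=2,interpolation=2))
cv2.imwrite("pics/z3.png",np.hstack(o))
```

```text
6.4 [0.5729743  0.13777282 0.20121378] yaw 86.47924353022395 Rz [-1.05090700e-03 -4.84596627e-04 -9.99999330e-01] F [-0.01869323 -0.58497286 -1.35170305] open 0.25524571105261484 29.999277619645
hook [1.335e-01 1.000e-04 5.970e-02] target [0.5722 0.1409 0.1497] yaw 86.6 shift [ 0.0031 -0.001   0.0515] tool rz -0.12
tip now in block [ 0.0609 -0.0312  0.1415]
6.4 [0.5729743  0.13777282 0.20121378] yaw 86.47924353022395 Rz [-1.05090700e-03 -4.84596627e-04 -9.99999330e-01] F [-0.01869323 -0.58497286 -1.35170305] open 0.25524571105261484 29.999277619645
```

View pics/z3.png

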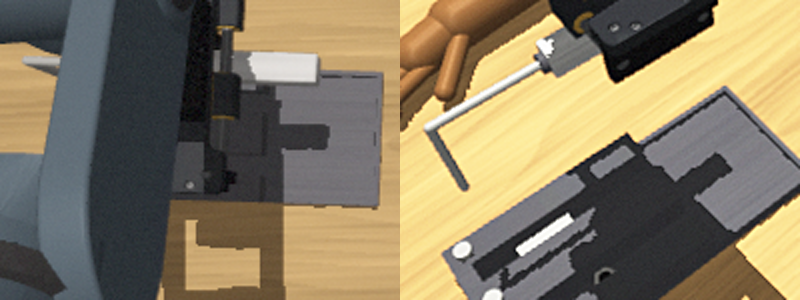

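The side view shows the hook held level, with the bend at (144,254) and the tip at (162.5,283.5). I'll compare these with the prediction.

Run:
```python
import sys;sys.argv=["x",".064","-.03",".09"]
from plan import *
for h in (hook,hook-[0,0,.0785]): print(proj("side",R@h+st["position"]))
b0=P["b"]
print("block side chk: bolts",proj("side",W(b0,[[.085,-.052,.046],[.085,0,.046]])),"key top ends",proj("side",W(b0,[[.0504,-.03,.026],[.0004,-.03,.026]])))
print("1mm bx, by", proj("side",W(b0,[[.064,-.03,.13],[.074,-.03,.13],[.064,-.02,.13],[.064,-.03,.14]])))
```

```text
6.5 [0.57324191 0.13777615 0.20148783] yaw 86.46012623628322 Rz [-3.96112526e-04 -2.21283467e-04 -9.99999897e-01] F [-0.2753254  -0.38636652 -2.08996946] open 0.25227378745244317 29.99917360022664
hook [1.335e-01 1.000e-04 5.970e-02] target [0.5722 0.1409 0.1497] yaw 86.6 shift [ 0.003  -0.0013  0.0518] tool rz -0.14
tip now in block [ 0.061  -0.0316  0.1418]
[[161.29069786 284.55764187]]
[[142.84249943 254.03117593]]
block side chk: bolts [[159.802033   314.32984787]
 [174.78201836 338.26963163]] key top ends [[188.78226859 316.61186898]
 [215.10382254 298.893216  ]]
1mm bx, by [[162.29373161 290.5621634 ]
 [155.87953258 294.57666801]
 [165.41443037 295.31499575]
 [160.19349461 287.13891158]]
```

Emit:
{"name": "tcp_steps", "arguments": {
  "ticks": [0.005,-0.0015,0.02,0,0,0,0,0.005,-0.0015,0.045,0,0,0,0,0.005,-0.0015,0.065,0,0,0,0,0.005,-0.0015,0.08,0,0,0,0,0.005,-0.0015,0.086,0,0,0,0,0.005,-0.0015,0.086,0,0,0,0,0.005,-0.0015,0.086,0,0,0,0,0.005,-0.0015,0.086,0,0,0,0]
}}

```text
time_s: 7.3
position: [0.573, 0.1439, 0.1166]
tcp_rot: [[0.06, 0.998, 0.002], [0.998, -0.06, 0.0], [0.0, 0.002, -1.0]]
force: [0.3, 0.4, -2.3]
opening: 0.251
grasp_force: 30.0
```

```bash
python3 plan.py 0.066 -0.030 0.015
```

Run:
```python
from st import *
import cv2
a=capture("side")["color"][:,:,::-1];cv2.imwrite("pics/z4.png",cv2.resize(a[250:390,130:290],None,fx=4,fy=4,interpolation=2))
```

```text
7.3 [0.57298636 0.14394353 0.1166453 ] yaw 86.5397738625391 Rz [ 2.20782119e-03  1.36111014e-04 -9.99997553e-01] F [ 0.2743502   0.42079599 -2.27259336] open 0.25051345727050683 29.999200645834208
hook [1.335e-01 1.000e-04 5.970e-02] target [0.5723 0.1429 0.0747] yaw 86.6 shift [-0.0011 -0.0007  0.042 ] tool rz -0.06
tip now in block [ 0.0671 -0.0309  0.057 ]
7.3 [0.57298636 0.14394353 0.1166453 ] yaw 86.5397738625391 Rz [ 2.20782119e-03  1.36111014e-04 -9.99997553e-01] F [ 0.2743502   0.42079599 -2.27259336] open 0.25051345727050683 29.999200645834208
```

View pics/z4.png

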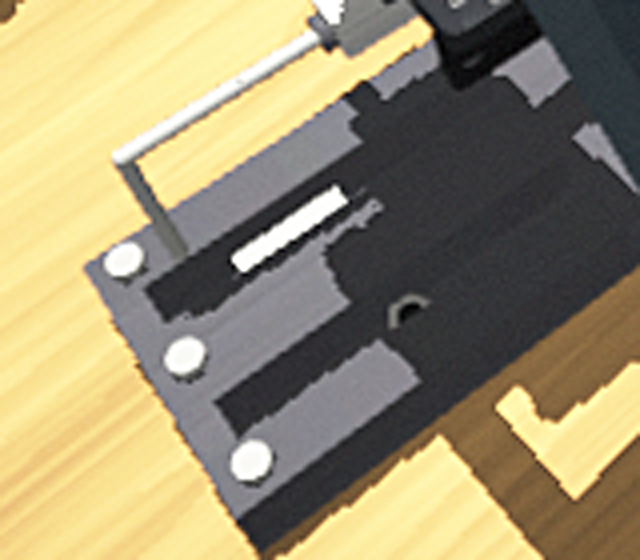

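The side view shows the tip at (175,258) in the crop, over the groove and behind the key (left end of the key at (235,265)). I lower it.

Emit:
{"name": "tcp_steps", "arguments": {
  "ticks": [-0.001,-0.0007,0.01,0,0,0,0,-0.001,-0.0007,0.02,0,0,0,0,-0.001,-0.0007,0.03,0,0,0,0,-0.001,-0.0007,0.037,0,0,0,0,-0.001,-0.0007,0.042,0,0,0,0,-0.001,-0.0007,0.042,0,0,0,0,-0.001,-0.0007,0.042,0,0,0,0,-0.001,-0.0007,0.042,0,0,0,0]
}}

```text
time_s: 8.15
position: [0.5717, 0.1431, 0.0739]
tcp_rot: [[0.06, 0.998, 0.001], [0.998, -0.06, 0.0], [0.0, 0.001, -1.0]]
force: [0.0, 0.4, -2.9]
opening: 0.249
grasp_force: 30.0
```

```bash
python3 plan.py -0.098 -0.030 0.015
```

```text
8.15 [0.57174207 0.14312343 0.07388617] yaw 86.55306089348089 Rz [ 8.59483495e-04  5.97137169e-05 -9.99999629e-01] F [ 0.04318083  0.3720097  -2.86885219] open 0.24928880987153826 29.99922825023532
hook [1.335e-01 1.000e-04 5.970e-02] target [ 0.5625 -0.0208  0.0747] yaw 86.6 shift [-0.1642  0.0006 -0.0008] tool rz -0.04
tip now in block [ 0.0662 -0.0296  0.0142]
```

Emit:
{"name": "tcp_steps", "arguments": {
  "ticks": [-0.005,0,0,0,0,0,0,-0.01,0,0,0,0,0,0,-0.014,0,0,0,0,0,0,-0.019,0,0,0,0,0,0,-0.025,0,0,0,0,0,0,-0.032,0,0,0,0,0,0,-0.04,0,0,0,0,0,0,-0.048,0,0,0,0,0,0,-0.056,0,0,0,0,0,0,-0.064,0,0,0,0,0,0]
}}

```text
time_s: 9.15
position: [0.5675, 0.0784, 0.0736]
tcp_rot: [[0.06, 0.998, 0.0], [0.998, -0.06, -0.0], [-0.0, 0.0, -1.0]]
force: [-0.1, 1.4, -1.9]
opening: 0.25
grasp_force: 30.0
```

```bash
python3 plan.py -0.1 -0.030 0.015
```

```text
9.15 [0.56748564 0.07844022 0.07356762] yaw 86.54504756254289 Rz [ 5.85736755e-06 -1.25352806e-06 -1.00000000e+00] F [-0.13041814  1.40545293 -1.87063675] open 0.24978676440036993 29.999543325975537
hook [1.335e-01 1.000e-04 5.970e-02] target [ 0.5623 -0.0228  0.0747] yaw 86.6 shift [-0.1014  0.001  -0.0011] tool rz -0.05
tip now in block [ 0.0014 -0.0292  0.0139]
```

Emit:
{"name": "tcp_steps", "arguments": {
  "ticks": [-0.008,0,0,0,0,0,0,-0.016,0,0,0,0,0,0,-0.024,0,0,0,0,0,0,-0.032,0,0,0,0,0,0,-0.04,0,0,0,0,0,0,-0.048,0,0,0,0,0,0,-0.056,0,0,0,0,0,0,-0.064,0,0,0,0,0,0,-0.072,0,0,0,0,0,0,-0.08,0,0,0,0,0,0,-0.086,0,0,0,0,0,0,-0.092,0,0,0,0,0,0,-0.097,0,0,0,0,0,0,-0.1,0,0,0,0,0,0,-0.1,0,0,0,0,0,0,-0.1,0,0,0,0,0,0]
}}

```text
time_s: 10.75
position: [0.5616, -0.0207, 0.0736]
tcp_rot: [[0.06, 0.998, 0.0], [0.998, -0.06, -0.0], [-0.0, 0.0, -1.0]]
force: [0.4, -0.3, -1.8]
opening: 0.251
grasp_force: 30.0
```

```bash
python3 plan.py -0.1 -0.030 0.015
```

Run:
```python
from st import *
import cv2
o=[]
for n,x,y in(("top",200,140),("side",200,210)):
    a=capture(n)["color"][:,:,::-1];o.append(cv2.resize(a[y:y+130,x:x+130],None,fx=3,fy=3,interpolation=2))
cv2.imwrite("pics/z5.png",np.hstack(o))
```

```text
10.75 [ 0.56156032 -0.02073484  0.07357987] yaw 86.56291883052171 Rz [ 1.03388415e-04 -2.74195236e-04 -9.99999957e-01] F [ 0.4434298  -0.34316683 -1.80711132] open 0.2506210505169187 29.99933699145913
hook [1.335e-01 1.000e-04 5.970e-02] target [ 0.5623 -0.0228  0.0747] yaw 86.6 shift [-0.002   0.0009 -0.0011] tool rz -0.03
tip now in block [-0.098  -0.0292  0.0139]
10.75 [ 0.56156032 -0.02073484  0.07357987] yaw 86.56291883052171 Rz [ 1.03388415e-04 -2.74195236e-04 -9.99999957e-01] F [ 0.4434298  -0.34316683 -1.80711132] open 0.2506210505169187 29.99933699145913
```

View pics/z5.png

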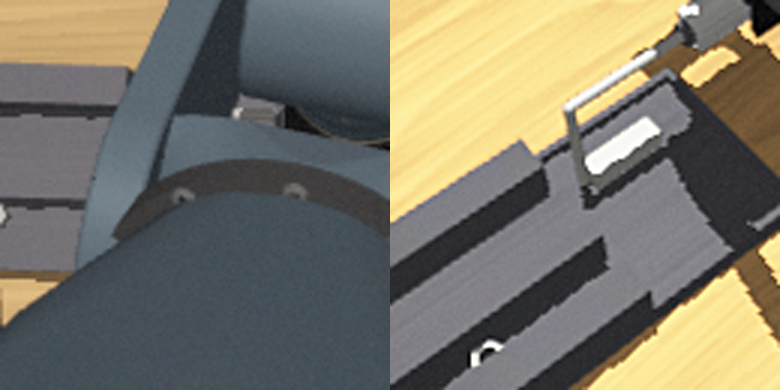

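The side view shows the key wholly on the ledge, its rear end at (588,170) beyond the wall end at (545,165), with the nut still in its groove. I back the hook off slightly and raise it.

Emit:
{"name": "tcp_steps", "arguments": {
  "ticks": [0.003,0,0,0,0,0,0,0.005,0,0,0,0,0,0,0.005,0,-0.01,0,0,0,0,0.005,0,-0.03,0,0,0,0,0.005,0,-0.06,0,0,0,0,0.005,0,-0.095,0,0,0,0,0.005,0,-0.12,0,0,0,0,0.005,0,-0.13,0,0,0,0,0.005,0,-0.13,0,0,0,0,0.005,0,-0.13,0,0,0,0]
}}

```text
time_s: 11.85
position: [0.5609, -0.0154, 0.2027]
tcp_rot: [[0.06, 0.998, -0.002], [0.998, -0.06, 0.0], [0.0, -0.002, -1.0]]
force: [-1.0, -0.7, -2.2]
opening: 0.248
grasp_force: 30.0
```

Run:
```python
from st import *
print("shift",R.T@(np.array([.4960,-.2838,.2036])-st["position"]),np.degrees(np.arctan2(R[1,0],R[0,0]))-101.75)
```

```text
11.85 [ 0.56089619 -0.01538323  0.20272629] yaw 86.55983552359602 Rz [-1.86635451e-03  3.62894849e-04 -9.99998193e-01] F [-0.96411681 -0.72628705 -2.17939721] open 0.24833683826959696 29.9993328563869
shift [-0.27182702 -0.04867428 -0.00085   ] -15.190164476403979
```

In the tool's units: -15.2 degrees / 180 = -0.0844.

Emit:
{"name": "tcp_steps", "arguments": {
  "ticks": [-0.01,-0.002,0,0,0,-0.0033,0,-0.03,-0.005,0,0,0,-0.0094,0,-0.06,-0.011,0,0,0,-0.0189,0,-0.095,-0.017,0,0,0,-0.0294,0,-0.13,-0.023,0,0,0,-0.0406,0,-0.165,-0.03,0,0,0,-0.0511,0,-0.2,-0.036,0,0,0,-0.0622,0,-0.23,-0.041,0,0,0,-0.0717,0,-0.255,-0.046,0,0,0,-0.0794,0,-0.268,-0.048,0,0,0,-0.0833,0,-0.272,-0.0487,0,0,0,-0.0844,0,-0.272,-0.0487,0,0,0,-0.0844,0,-0.272,-0.0487,0,0,0,-0.0844,0,-0.272,-0.0487,0,0,0,-0.0844,0,-0.272,-0.0487,0,0,0,-0.0844,0]
}}

```text
time_s: 13.35
position: [0.497, -0.2833, 0.2035]
tcp_rot: [[-0.205, 0.979, -0.0], [0.979, 0.205, 0.0], [0.0, -0.0, -1.0]]
force: [0.1, -0.3, -2.6]
opening: 0.249
grasp_force: 30.0
```

Run:
```python
from st import *
print("shift",R.T@(np.array([.4960,-.2838,.082])-st["position"]),np.degrees(np.arctan2(R[1,0],R[0,0]))-101.75)
```

```text
13.35 [ 0.49701809 -0.28326882  0.20351599] yaw 101.8309879627894 Rz [-2.08581499e-04  2.63665865e-04 -9.99999943e-01] F [ 0.13058131 -0.27060311 -2.60733793] open 0.24945046792189374 29.99925909563899
shift [-0.00034772 -0.00108713  0.12151605] 0.08098796278939346
```

Emit:
{"name": "tcp_steps", "arguments": {
  "ticks": [0,-0.001,0.03,0,0,0,0,0,-0.001,0.06,0,0,0,0,0,-0.001,0.085,0,0,0,0,0,-0.001,0.1,0,0,0,0,0,-0.001,0.11,0,0,0,0,0,-0.001,0.116,0,0,0,0,0,-0.001,0.12,0,0,0,0,0,-0.001,0.121,0,0,0,0,0,-0.001,0.121,0,0,0,0,0,-0.001,0.121,0,0,0,0]
}}

```text
time_s: 14.35
position: [0.4963, -0.2847, 0.0832]
tcp_rot: [[-0.204, 0.979, 0.001], [0.979, 0.204, -0.001], [-0.001, 0.001, -1.0]]
force: [-0.0, 0.3, -2.1]
opening: 0.246
grasp_force: 30.0
```

Emit:
{"name": "tcp_steps", "arguments": {
  "ticks": [0,0,0.001,0,0,0,0,0,0,0.0015,0,0,0,0,0,0,0.0015,0,0,0,0,0,0,0.0015,0,0,0,0,0,0,0.0015,0,0,0,0.35,0,0,0.0015,0,0,0,0.45,0,0,0.0015,0,0,0,0.6,0,0,0.0015,0,0,0,0.6,0,0,0.0015,0,0,0,0.6,0,0,-0.02,0,0,0,0.6,0,0,-0.05,0,0,0,0.6,0,0,-0.09,0,0,0,0.6,0,0,-0.13,0,0,0,0.6,0,0,-0.13,0,0,0,0.6,0,0,-0.13,0,0,0,0.6,0,0,-0.13,0,0,0,0.6]
}}

```text
time_s: 15.95
position: [0.495, -0.2836, 0.2113]
tcp_rot: [[-0.204, 0.979, -0.002], [0.979, 0.204, 0.002], [0.002, -0.002, -1.0]]
force: [0.5, 0.6, -0.5]
opening: 0.602
grasp_force: 0.0
```

Run:
```python
from st import *
import cv2
o=[]
t=capture("top")["color"][:,:,::-1];s=capture("side")["color"][:,:,::-1]
cv2.imwrite("pics/z6.png",np.hstack([cv2.resize(t[130:260,140:300],None,fx=2.3,fy=2.3),cv2.resize(s[100:245,340:480],(289,299))]))
```

```text
15.95 [ 0.49500556 -0.28361889  0.21133416] yaw 101.75923307921104 Rz [-0.00215168  0.00181476 -0.99999604] F [ 0.4713453   0.58398953 -0.49788751] open 0.6020294095128935 0.0
```

View pics/z6.png

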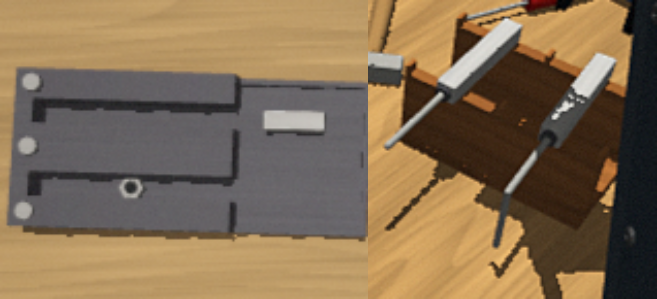

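The key lies on the ledge at crop (263–325,121), clear of the wall end at 237. The nut at (131,187) hasn't moved, and the pick is back on its rest with its bend at the original pixel. I hand in.

```bash
python3 -c "
from rig import bot, job, status, capture
print(job.hand_in())"
```

```text
the job is handed in; nothing more can be done
None
```

The job is handed in at about 16 s of the 46 s allowed: the last pictures show the key wholly on the ledge, the nut unmoved and the hooked pick back on its rest, though the hand-in gave no verdict.

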